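Third hand at the fitting bench: clear the jig, press the bracket to the sprung stop

ROBOT

A 6-joint arm with a two-finger parallel gripper is mounted at the origin on the work surface. World frame = base frame: x ahead of the robot, y to its left, z up, the work surface at z = 0. Lengths are in mm, angles in degrees, forces in N, time in s.
With the tool pointing down it reaches from about 200 to 875 mm from the base axis. Payload 3.4 kg.
Tool frame: the origin (TCP) lies midway between the tips of the shut fingers; the grasp point (between the pads) lies 19 mm behind it; x points along the fingers, y is the direction in which the jaws open and shut, and the axes are right-handed (so a half turn about x gives the same grasp; the last joint's range is limited). The gripper opens to 94 mm and grips with 3 to 60 N. Pads are 16 mm wide; open, the fingers measure 119 mm over their backs; the gripper's body (75 mm by 177 mm) begins 78 mm behind the grasp point.
Start: joints at [-75.688, 15.808, 86.224, -0, 77.962, -6.933], TCP at [208.359, -535.959, 205.493] pointing down, gripper open.
Joint ranges: [-165.64, 165.64], [-43.16, 119.46], [12.63, 154.43], [-67.54, 247.53], [6.08, 155.33], [-154.97, 154.97]. Speed limits (degrees/s): [147.25, 147.25, 180, 180, 180, 180].

INTERFACE

Orientations are given as [roll, pitch, yaw] about the fixed x, y, z axes, in that order (R = Rz(yaw) Ry(pitch) Rx(roll)).
In Python, from workcell import robot, vision gives the robot as it stands. The module is installed in compiled form; this text tells all that it offers.
- The arm moves only by the tool arm_command, never from a script. Its argument "steps" is a list of rows, each an object of numbers: "claw": the opening, from 0 (shut) to 1 (fully open); "dx", "dy", "dz": the shift along the world's x, y, z in m; "yaw": the turn about the world's z in rad. In form: [{"claw": .., "dx": .., "dy": .., "dz": .., "yaw": ..}, ...]. A call has 1 to 10 rows; each row shifts and turns the commanded pose from where the row before left it; what a row does not reach is not made up. A row lasts 1/12 s, in which the tool goes at most 41.7 mm and 7.16 degrees, less where a joint would pass 70% of its speed; a pose out of reach is approached as far as the arm can. A call is refused whole if a number of a shift passes 0.0417 or a number of a turn 0.125, either way. A call with a gripper value outside its range is refused whole. The fingers move at their own pace and stop on an object; "squeeze" is the grip in N (left out, the last holds). Time passes only in rows, so rows that do not move let the fingers close. It gives the time, the measured TCP pose, the force and the opening at its end, in the units of the state.
- robot.read_state(): the state, without advancing time (a new reading comes with each control period).
- vision.grab_frame(name): name is "side" or "top"; returns a dict with "img" (420x560x3 uint8, blue, green, red), "range_z" (420x560 float32, mm along the optical axis (not along the pixel's ray), 0 where there is no reading), "intrinsics" (3x3 intrinsics, pixels), "dist" ([k1, k2, p1, p2, k3] as OpenCV has them; the pictures are not rectified), "R" (3x3) and "t" (3): a world point X has camera coordinates R X + t. Camera axes: x right, y down, z forward; pixel columns grow to the right and rows downward; lengths in mm; the calibration is good to about 2 mm. A picture is of the moment at which its call begins.
- robot.job_done(): hands the job in, once; it reports no verdict.
The state is a dict: "time": time; "joints": joint angles; "qd": joint speeds; "effort": joint torques, N m; "position": TCP position; "tcp_rot": TCP orientation; "force": force on the tool from outside, world axes, zero at the start; "torque": the same for the moment, N m; "finger_gap": finger opening in mm.
Only numpy, scipy, OpenCV 4.12 (cv2) and the standard library are available. Lean on these libraries where they do the work, as an engineer would, in place of code of your own. Each camera call takes 0.05 s, during which the arm holds its last target.

TASK

The short tube offcut left lying in the assembly jig is scrap: first drop it into the scrap box. Then stand the T-bracket on the jig's bed and press its flat flange squarely and centrally against the sprung stop plate until the plate has given about 16 mm (some 9 N; the pointer tip then stands between the two scribed lines), never driving the plate to the end of its travel. Keep that push steady and finish while still holding the bracket there in the fingers, as a third hand for the colleague who will bolt it down; leave the wrench, the tin and the grinding disc alone.

Things in the scene. Friction and masses are not known exactly. Their poses are not given: they have to be found in the camera images.
- jig: Fixed assembly jig, yawed up to 0.3 rad. Dark steel bed 10 mm thick, local x -85..85, y -100..170 mm. At its +y end a green housing block (110 mm wide, local y 105..145 mm, top 62 mm above the origin) carries the sprung stop plate on two rods. Origin: underside of the bed, on its centre line, at bench level; z up; pressing is along local +y.
- stop_face (a point): Centre of the front face of the sprung stop plate (bare steel, 100 mm wide in x, 48 mm high, 10 mm thick), facing jig local -y. At rest at jig local (0, 55, 35) mm; moves with the plate to +y. Axes as the jig's. A thin pointer on the plate reaches over the housing (top 67 mm above jig origin); its tip crosses the two white lines on the housing at 7 and 25 mm of give.
- stop_plate (a joint): How far the stop plate has been pushed back along the jig's +y, m: 0 at rest, 0.036 at the end of its travel. Spring: 3 N to start moving, then 0.4 N per mm (about 9.4 N at 0.016).
- bracket: Steel T-bracket, loose, about 0.4 kg, standing on the bench. Flange: upright plate 80 mm wide (x), 6 mm thick (y -6..0), 50 mm high. Web: upright rib 10 mm thick (x -5..5), 40 mm high, running back from the flange to y = -86 mm. Origin: bottom of the flange's flat outer face, mid width; +y points out of that face, z up. Can be pinched across the web from above.
- flange_face (a point): Point on the flat outer face of the bracket's flange, mid width, 24 mm above its bottom. Axes as the bracket's.
- web_mid (a point): Middle of the top edge of the bracket's web: bracket local (0, -46, 40) mm.
- offcut: Scrap offcut of bare square steel tube, 30 x 30 mm, 70 mm long (local x), 3 mm wall, about 0.18 kg, loose, lying on the jig's bed in front of the stop plate. Origin at the centre of its underside.
- offcut_mid (a point): Centre of the offcut, 15 mm above its underside.
- scrap_box: Open grey steel scrap box fixed on the bench, outside 200 (x) x 150 (y) x 70 mm high, walls and floor 4 mm. Origin at the centre of its underside.
- wrench: Open-ended wrench 170 mm long lying on the bench; leave alone. Origin at the centre of its underside.
- tin: Small closed tin, 60 mm across, 75 mm high; leave alone. Origin at the centre of its underside.
- disc: Spare grinding disc, 110 mm across, 14 mm thick, lying flat; leave alone. Origin at the centre of its underside.
There are look-alikes about, which are no part of the job. There is more than one size of the offcut; the job needs the smallest.

How it is judged (in metres and radians):
On the way, in this order (a step that is already met when the one before it is completed fails the run):
1. the offcut is in the scrap box (x of offcut_mid in the frame of scrap_box between -0.1 and 0.1 m and y of offcut_mid in the frame of scrap_box between -0.075 and 0.075 m and z of offcut_mid in the frame of scrap_box below 0.055 m), for 0.2 s.
2. the bracket stands in the jig, its flange pressed square against the stop plate with the push in the band (value of joint stop_plate between 0.007 and 0.025 m and contact force between bracket and stop_plate between 4.5 and 15 N and y of flange_face in the frame of stop_face above -0.004 m and x of flange_face in the frame of stop_face between -0.015 and 0.015 m and angle between the y axis of bracket and the y axis of jig, either way round below 0.1 rad and angle between bracket's own z axis and vertical below 0.08 rad and z of bracket in the frame of jig below 0.015 m and contact force between the fingers and bracket above 2 N and linear speed of bracket below 0.01 m/s), for 0.3 s.
At the end, for the whole second after the job is handed in: Offcut in the scrap box; bracket upright on the jig bed (within 5 mm, 0.08 rad), held by the fingers, at rest, flange flat on the stop plate (square to 0.1 rad, centred to 15 mm), plate pushed back 7 to 25 mm, contact force 4.5 to 15 N, all through the last second (all of step 1 and all of step 2); the arm keeps its last pose, push and grip.
It fails at once if the stop plate is driven to the end of its travel (beyond 34 mm) (value of joint stop_plate above 0.034 m).
It fails at once if the wrench, tin or disc is moved more than 30 mm (distance of any of wrench, tin, disc from where it was at the start of the episode above 0.03 m).
It also fails if it takes over 58 s, if anything falls off the work surface, if the arm or the gripper's body presses on something with over 40 N, if the wrist force passes 120 N, or if a joint passes its speed limit or range.

## Working session

There is one attempt and no reset: what is moved stays moved. The work goes in short steps, Python scripts to look and compute and a tool call to move; the robot and the scene stay as the last step left them, time stands still between calls to the robot, and variables do not carry over. Pictures are saved under pics/ and viewed, and the job is handed in when it is done.

Besides the shell and the picture viewer there is one more tool, called after ">>>" as a command line: name --argument value ..., lists and objects as JSON in quotes. arm_command: Moves the arm, as the interface text tells. Its arguments: {"type":"object","properties":{"steps":{"type":"array","items":{"type":"object","properties":{"claw":{"type":"number"},"dx":{"type":"number"},"dy":{"type":"number"},"dz":{"type":"number"},"yaw":{"type":"number"}}}},"squeeze":{"type":"number"}},"required":["steps"]}

```bash
mkdir -p pics; cat > h.py <<'E'
import numpy as np, cv2
from workcell import robot, vision
def grab(n,fn):
    f=vision.grab_frame(n); cv2.imwrite(f'pics/{fn}.png',f['img']); np.savez(f'pics/{fn}.npz',**{k:np.array(v) for k,v in f.items()}); return f
def load(fn): return dict(np.load(f'pics/{fn}.npz'))
def ray(f,uv):
    p=cv2.undistortPoints(np.array(uv,float).reshape(-1,1,2),f['intrinsics'],np.array(f['dist'],float)).reshape(-1,2)
    d=np.c_[p,np.ones(len(p))]; return d
def plane(f,uv,z):
    R,t=np.array(f['R']),np.array(f['t']).ravel(); d=ray(f,uv)@R; c=-R.T@t
    return c+d*((z-c[2])/d[:,2])[:,None]
def depth(f,uv):
    R,t=np.array(f['R']),np.array(f['t']).ravel(); d=ray(f,uv); uv=np.array(uv,int).reshape(-1,2)
    z=f['range_z'][uv[:,1],uv[:,0]]; return (d*z[:,None]-t)@R
def cloud(f):
    v,u=np.mgrid[0:420,0:560]; return depth(f,np.c_[u.ravel(),v.ravel()]).reshape(420,560,3)
E
python3 - <<'E'
from h import *
for n in ('top','side'):
    f=grab(n,n+'0'); print(n,(-np.array(f['R']).T@np.array(f['t']).ravel()).round(), np.array(f['R']).round(2).tolist(),f['intrinsics'])
print(robot.read_state())
E
```

```text
top [ 445.  -79. 1399.] [[-0.01, -1.0, -0.0], [-1.0, 0.01, -0.06], [0.06, 0.0, -1.0]] [[512.32483123   0.         276.98155451]
 [  0.         512.32483123 220.14127032]
 [  0.           0.           1.        ]]
side [-76. 610. 800.] [[-0.75, -0.66, 0.01], [-0.42, 0.47, -0.78], [0.51, -0.59, -0.63]] [[453.99416045   0.         283.28312839]
 [  0.         453.99416045 210.9688019 ]
 [  0.           0.           1.        ]]
{'time': 0.1, 'joints': array([-7.56863071e+01,  1.58441570e+01,  8.62859876e+01, -1.50451495e-03,
        7.79635213e+01, -6.93397553e+00]), 'qd': array([-0.03701066, -0.02262037, -0.2537466 ,  0.08074117,  0.04902833,
       -0.09733971]), 'effort': array([ 1.91959247e-03, -4.05456448e+01, -2.37779653e+01,  7.02483742e-02,
        2.99659953e-02, -5.56465227e-05]), 'position': array([ 208.22892931, -535.43065404,  204.70344389]), 'tcp_rot': array([-96.03427969,  89.90632256, 105.21370372]), 'force': array([ 0.66162564, -0.68794281,  0.5806581 ]), 'torque': array([-0.01082477,  0.0481346 ,  0.0237277 ]), 'finger_gap': 93.94443841552135}
```

View pics/top0.png

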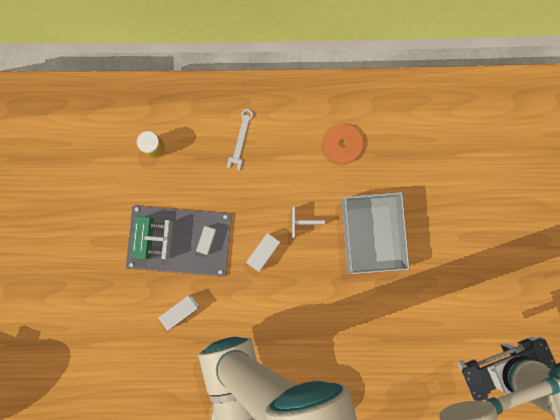

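View pics/side0.png

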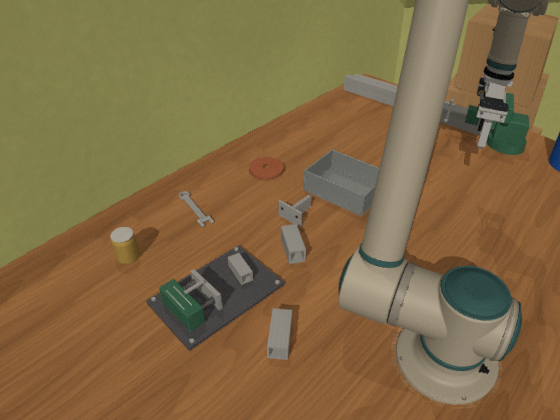

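The tubes are at top-view pixels (206,240), on the jig bed and the shortest, and (263,252) and (179,312), both on the bench and longer. The bracket's flange is at (294,222), with its web pointing right. The box is at (376,233). I choose the tube at (206,240); next I check it in a crop and measure.

```bash
python3 - <<'E'
from h import *
f=load('top0'); im=f['img']
cv2.imwrite('pics/crop1.png',cv2.resize(im[180:340,110:430],None,fx=2.5,fy=2.5,interpolation=cv2.INTER_CUBIC))
P=cloud(f); Z=P[...,2]
print('bench z',np.median(Z[330:350,100:140]))
def comp(name,x0,y0,x1,y1,zl,zh):
    m=np.zeros(Z.shape,np.uint8); m[y0:y1,x0:x1]=((Z[y0:y1,x0:x1]>zl)&(Z[y0:y1,x0:x1]<zh))
    n,l,s,c=cv2.connectedComponentsWithStats(m)
    for i in range(1,n):
        if s[i,4]<15: continue
        q=P[l==i]; r=cv2.minAreaRect(q[:,:2].astype(np.float32))
        print(name,s[i],'ctr',np.round(r[0],1),'size',np.round(r[1],1),'ang',round(r[2],1),'z',np.median(q[:,2]).round(1),'mean',q.mean(0).round(1))
comp('offcut',190,222,222,262,30,50)
comp('tubeB',240,228,285,275,20,50)
comp('tubeC',150,290,205,332,20,50)
comp('web',285,200,330,245,30,60)
comp('flange',285,200,330,245,45,60)
comp('bed',120,195,240,285,4,16)
comp('housing',120,200,160,275,50,75)
comp('plate',155,200,185,275,45,75)
comp('box',335,180,415,285,60,80)
E
```

```text
bench z 1.3270348494874988
offcut [196 227  19  28 313] ctr [478.1 118.1] size [31.6 69.3] ang 72.0 z 40.6 mean [477.3 117.7  40.7]
tubeB [246 234  33  38 563] ctr [444.3 -33. ] size [41.3 95.7] ang 53.6 z 42.2 mean [444. -33.  42.]
tubeC [159 296  39  34 585] ctr [289.6 189.9] size [40.9 94.7] ang 35.7 z 42.2 mean [289.5 190.   42.1]
web [291 207  34  31 186] ctr [ 523.9 -155.2] size [79.4 87. ] ang 1.2 z 43.3 mean [ 522.5 -142.9   44.1]
flange [292 207   2  31  62] ctr [ 523.1 -114.4] size [ 2.8 79.4] ang 89.2 z 51.0 mean [ 523.  -114.4   51.1]
bed [ 125  205  107   78 4316] ctr [479.4 192. ] size [294.9 190.6] ang 81.9 z 10.6 mean [475.1 175.7  10.5]
bed [152 228  12  10  95] ctr [501.2 249.4] size [30.  24.5] ang 89.2 z 11.4 mean [500.5 248.9  10.8]
bed [151 240  12  11 100] ctr [467.5 252.8] size [29.3 27.1] ang 89.2 z 10.9 mean [467.6 252.7  11. ]
housing [131 216  29  43 708] ctr [485.4 268.3] size [ 71.2 109.7] ang 83.8 z 63.0 mean [486.7 280.4  62.8]
plate [155 221  15  38 226] ctr [482.  228.6] size [29.7 98. ] ang 84.6 z 59.7 mean [482.4 220.9  58.9]
box [345 193  64  81 539] ctr [ 491.3 -330.9] size [200.2 150.9] ang 3.6 z 69.7 mean [ 491.7 -335.4   69.3]
```

View pics/crop1.png

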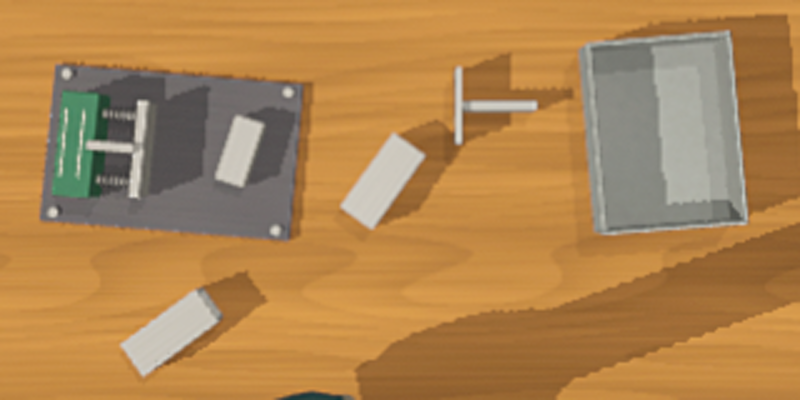

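Smallest tube confirmed: 69x32 with its top at 41, against 95x41 for the others. Now the jig and bracket axes.

```bash
python3 - <<'E'
from h import *
from scipy.spatial.transform import Rotation as Ro
s=robot.read_state(); R=Ro.from_euler('xyz',s['tcp_rot'],degrees=True).as_matrix()
print('tool y',R[:,1].round(3),np.degrees(np.arctan2(R[1,1],R[0,1])),'x',R[:,0].round(3))
f=load('top0');P=cloud(f);Z=P[...,2]
# bolts from crop px
b=np.array([[66,73],[288,91],[53,212],[275,231]])/2.5+[110,180]-.2
B=plane(f,b,12)[:,:2];print(B.round(1))
for i,j in((1,0),(3,2)): d=B[j]-B[i];print('jig y ang-90',np.degrees(np.arctan2(d[1],d[0]))-90)
for i,j in((2,0),(3,1)): d=B[j]-B[i];print('jig x ang',np.degrees(np.arctan2(d[1],d[0])))
# bed from mask
m=((Z>5)&(Z<90)); mm=np.zeros(Z.shape,np.uint8);mm[195:285,118:240]=m[195:285,118:240]
c=max(cv2.findContours(mm,0,2)[0],key=cv2.contourArea).reshape(-1,2)
q=plane(f,c,10)[:,:2].astype(np.float32); r=cv2.minAreaRect(q);print('bed rect',r)
# plate
m=(Z>50)&(Z<64); mm=np.zeros(Z.shape,bool);mm[218:265,160:178]=m[218:265,160:178]
q=P[mm]
r=cv2.minAreaRect(q[:,:2].astype(np.float32));print('plate',r,np.median(q[:,2]))
# bracket web & flange
mm=np.zeros(Z.shape,bool);mm[205:242,297:330]=((Z>30)&(Z<47))[205:242,297:330]
q=P[mm];print('web',cv2.minAreaRect(q[:,:2].astype(np.float32)),q.mean(0),cv2.fitLine(q[:,:2].astype(np.float32),2,0,.01,.01).ravel())
mm=np.zeros(Z.shape,bool);mm[200:245,285:300]=(Z>45)[200:245,285:300]
q=P[mm];print('fl',q.mean(0),cv2.fitLine(q[:,:2].astype(np.float32),2,0,.01,.01).ravel())
mm=np.zeros(Z.shape,bool);mm[222:262,190:222]=(Z>30)[222:262,190:222]
q=P[mm];print('off',cv2.fitLine(q[:,:2].astype(np.float32),2,0,.01,.01).ravel())
E
```

```text
tool y [ 0.362 -0.932 -0.002] -68.75200858381795 x [-0.     0.002 -1.   ]
[[565.6 307.7]
 [543.2  67.5]
 [415.7 320.6]
 [392.1  82.3]]
jig y ang-90 -5.326641259264562
jig y ang-90 -5.645043355305987
jig x ang -4.937993143333934
jig x ang -5.569245102464704
bed rect ((478.99560546875, 195.19400024414062), (274.2069091796875, 176.1673583984375), 84.49243927001953)
plate ((481.1331787109375, 219.76438903808594), (11.881178855895996, 97.97498321533203), 84.60047149658203) 59.52494709360704
web ((521.7133178710938, -162.5718231201172), (72.26089477539062, 8.334693908691406), 89.63702392578125) [ 521.73511236 -161.81158608   40.59617288] [ 6.0700560e-03  9.9998158e-01  5.2173511e+02 -1.6181158e+02]
fl [ 521.76253607 -114.0301989    72.07945853] [ 9.9665254e-01 -8.1753768e-02  5.2176251e+02 -1.1403020e+02]
off [5.1077615e-02 9.9869466e-01 4.7673087e+02 1.1397639e+02]
```

>>> arm_command --steps '[{"claw":1,"dx":0.0135,"dy":0.0327,"dz":0,"yaw":0.123},{"claw":1,"dx":0.0135,"dy":0.0327,"dz":0,"yaw":0.123},{"claw":1,"dx":0.0135,"dy":0.0327,"dz":0,"yaw":0.123},{"claw":1,"dx":0.0135,"dy":0.0327,"dz":0,"yaw":0.123},{"claw":1,"dx":0.0135,"dy":0.0327,"dz":0,"yaw":0.123},{"claw":1,"dx":0.0135,"dy":0.0327,"dz":0,"yaw":0.123},{"claw":1,"dx":0.0135,"dy":0.0327,"dz":0,"yaw":0.123},{"claw":1,"dx":0.0135,"dy":0.0327,"dz":0,"yaw":0.123},{"claw":1,"dx":0.0135,"dy":0.0327,"dz":0,"yaw":0.123},{"claw":1,"dx":0.0135,"dy":0.0327,"dz":0,"yaw":0.123}]' --squeeze 30

```text
time: 0.93
position: [343.4, -207.1, 205.3]
tcp_rot: [-166.3, 90.0, 105.7]
force: [0.2, -0.6, 0.1]
finger_gap: 94.3
```

>>> arm_command --steps '[{"claw":1,"dx":0.0135,"dy":0.0327,"dz":0,"yaw":0.123},{"claw":1,"dx":0.0135,"dy":0.0327,"dz":0,"yaw":0.123},{"claw":1,"dx":0.0135,"dy":0.0327,"dz":0,"yaw":0.123},{"claw":1,"dx":0.0135,"dy":0.0327,"dz":0,"yaw":0.123},{"claw":1,"dx":0.0135,"dy":0.0327,"dz":0,"yaw":0.123},{"claw":1,"dx":0.0135,"dy":0.0327,"dz":0,"yaw":0.123},{"claw":1,"dx":0.0135,"dy":0.0327,"dz":0,"yaw":0.123},{"claw":1,"dx":0.0135,"dy":0.0327,"dz":0,"yaw":0.123},{"claw":1,"dx":0.0135,"dy":0.0327,"dz":0,"yaw":0.123},{"claw":1,"dx":0.0135,"dy":0.0327,"dz":0,"yaw":0.12}]'

```text
time: 1.77
position: [478.3, 119.9, 205.2]
tcp_rot: [-144.5, 90.0, -162.1]
force: [0.6, -0.4, -0.2]
finger_gap: 93.7
```

```bash
cat >> h.py <<'E'
from scipy.spatial.transform import Rotation as Ro
def st():
    s=robot.read_state(); R=Ro.from_euler('xyz',s['tcp_rot'],degrees=True).as_matrix()
    print('t',s['time'],'p',s['position'].round(1),'jawang',np.degrees(np.arctan2(R[1,1],R[0,1])).round(2),'tilt',R[2,0].round(4),'F',s['force'].round(1),'gap',round(s['finger_gap'],1),'j6',s['joints'][5].round(1))
E
python3 -c "from h import *;st()"
```

```text
t 1.7667 p [478.3 119.9 205.2] jawang 72.4 tilt -1.0 F [ 0.6 -0.4 -0.2] gap 93.7 j6 -66.4
```

>>> arm_command --steps '[{"claw":1,"dx":0,"dy":-0.002,"dz":-0.035},{"claw":1,"dz":-0.035},{"claw":1,"dz":-0.035},{"claw":1,"dz":-0.035},{"claw":1,"dz":-0.025},{"claw":1,"dz":-0.015},{"claw":1,"dz":-0.009},{"claw":1}]'

```text
schema error: expected keys claw, dx, dy, dz, yaw
```

>>> arm_command --steps '[{"claw":0},{"claw":0},{"claw":0},{"claw":0},{"claw":0},{"claw":0},{"claw":0},{"claw":0}]'

```text
schema error: expected keys claw, dx, dy, dz, yaw
```

>>> arm_command --steps '[{"claw":1,"dx":0,"dy":-0.002,"dz":-0.035,"yaw":0},{"claw":1,"dx":0,"dy":0,"dz":-0.035,"yaw":0},{"claw":1,"dx":0,"dy":0,"dz":-0.035,"yaw":0},{"claw":1,"dx":0,"dy":0,"dz":-0.035,"yaw":0},{"claw":1,"dx":0,"dy":0,"dz":-0.025,"yaw":0},{"claw":1,"dx":0,"dy":0,"dz":-0.015,"yaw":0},{"claw":1,"dx":0,"dy":0,"dz":-0.009,"yaw":0},{"claw":1,"dx":0,"dy":0,"dz":0,"yaw":0}]'

```text
time: 2.43
position: [476.7, 115.9, 14.6]
tcp_rot: [-157.4, 89.7, -175.4]
force: [0.0, 0.7, 1.0]
finger_gap: 93.7
```

>>> arm_command --steps '[{"claw":0,"dx":0,"dy":0,"dz":0,"yaw":0},{"claw":0,"dx":0,"dy":0,"dz":0,"yaw":0},{"claw":0,"dx":0,"dy":0,"dz":0,"yaw":0},{"claw":0,"dx":0,"dy":0,"dz":0,"yaw":0},{"claw":0,"dx":0,"dy":0,"dz":0,"yaw":0},{"claw":0,"dx":0,"dy":0,"dz":0,"yaw":0},{"claw":0,"dx":0,"dy":0,"dz":0,"yaw":0},{"claw":0,"dx":0,"dy":0,"dz":0,"yaw":0}]'

```text
time: 3.1
position: [478.4, 116.0, 16.7]
tcp_rot: [33.9, 90.0, 15.9]
force: [0.3, 0.0, 0.7]
finger_gap: 44.3
```

>>> arm_command --steps '[{"claw":0,"dx":0,"dy":0,"dz":0,"yaw":0},{"claw":0,"dx":0,"dy":0,"dz":0,"yaw":0},{"claw":0,"dx":0,"dy":0,"dz":0,"yaw":0},{"claw":0,"dx":0,"dy":0,"dz":0,"yaw":0},{"claw":0,"dx":0,"dy":0,"dz":0,"yaw":0},{"claw":0,"dx":0,"dy":0,"dz":0,"yaw":0}]'

```text
time: 3.6
position: [478.4, 116.2, 16.5]
tcp_rot: [84.6, 90.0, 66.6]
force: [1.3, 1.0, 0.1]
finger_gap: 29.8
```

>>> arm_command --steps '[{"claw":0,"dx":0,"dy":0,"dz":0.015,"yaw":0},{"claw":0,"dx":0,"dy":0,"dz":0.03,"yaw":0},{"claw":0,"dx":0,"dy":0,"dz":0.03,"yaw":0},{"claw":0,"dx":0,"dy":0,"dz":0.03,"yaw":0},{"claw":0,"dx":0,"dy":0,"dz":0.02,"yaw":0},{"claw":0,"dx":0,"dy":0,"dz":0,"yaw":0}]'

```text
time: 4.1
position: [481.2, 116.1, 145.3]
tcp_rot: [20.2, 89.5, 2.2]
force: [0.8, 0.2, -2.1]
finger_gap: 29.9
```

```bash
python3 -c "
from h import *
st();grab('side','side1')"
```

```text
t 4.1 p [481.2 116.1 145.3] jawang 72.03 tilt -1.0 F [ 0.8  0.2 -2.1] gap 29.9 j6 -66.5
```

View pics/side1.png

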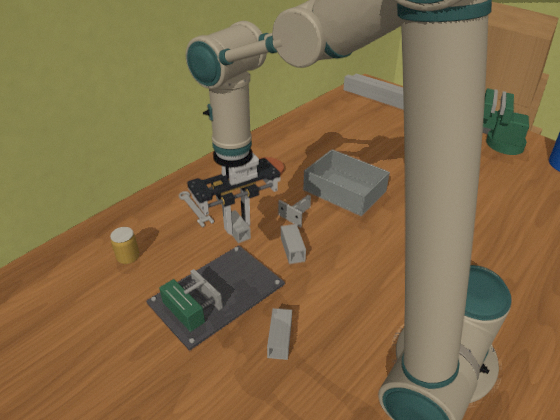

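>>> arm_command --steps '[{"claw":0,"dx":0.001,"dy":-0.0373,"dz":0,"yaw":-0.105},{"claw":0,"dx":0.001,"dy":-0.0373,"dz":0,"yaw":-0.105},{"claw":0,"dx":0.001,"dy":-0.0373,"dz":0,"yaw":-0.105},{"claw":0,"dx":0.001,"dy":-0.0373,"dz":0,"yaw":-0.105},{"claw":0,"dx":0.001,"dy":-0.0373,"dz":0,"yaw":-0.105},{"claw":0,"dx":0.001,"dy":-0.0373,"dz":0,"yaw":-0.105},{"claw":0,"dx":0.001,"dy":-0.0373,"dz":0,"yaw":-0.105},{"claw":0,"dx":0.001,"dy":-0.0373,"dz":0,"yaw":-0.105},{"claw":0,"dx":0.001,"dy":-0.0373,"dz":0,"yaw":-0.105},{"claw":0,"dx":0.001,"dy":-0.0373,"dz":0,"yaw":-0.105}]'

```text
time: 4.98
position: [486.4, -257.9, 138.6]
tcp_rot: [-135.7, 89.7, 145.8]
force: [0.1, 0.3, -2.4]
finger_gap: 29.5
```

>>> arm_command --steps '[{"claw":0,"dx":0,"dy":-0.0373,"dz":0,"yaw":-0.105},{"claw":0,"dx":0,"dy":-0.0373,"dz":0,"yaw":-0.105},{"claw":0,"dx":0,"dy":0,"dz":0,"yaw":0},{"claw":0,"dx":0,"dy":0,"dz":-0.03,"yaw":0},{"claw":0,"dx":0,"dy":0,"dz":-0.03,"yaw":0},{"claw":0,"dx":0,"dy":0,"dz":-0.03,"yaw":0},{"claw":0,"dx":0,"dy":0,"dz":-0.03,"yaw":0},{"claw":0,"dx":0,"dy":0,"dz":0,"yaw":0}]'

```text
time: 5.65
position: [482.7, -326.8, 13.5]
tcp_rot: [-130.0, 89.0, 139.8]
force: [-0.3, 0.9, -2.2]
finger_gap: 29.7
```

```bash
python3 -c "
from h import *
st();grab('side','side2');grab('top','top2')"
```

```text
t 5.65 p [ 482.7 -326.8   13.5] jawang -0.15 tilt -0.9999 F [-0.3  0.9 -2.2] gap 29.7 j6 -40.8
```

View pics/side2.png

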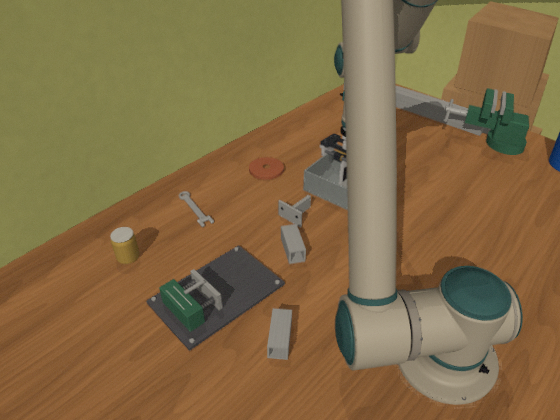

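>>> arm_command --steps '[{"claw":1,"dx":0,"dy":0,"dz":0,"yaw":0},{"claw":1,"dx":0,"dy":0,"dz":0,"yaw":0},{"claw":1,"dx":0,"dy":0,"dz":0,"yaw":0},{"claw":1,"dx":0,"dy":0,"dz":0,"yaw":0},{"claw":1,"dx":0,"dy":0,"dz":0,"yaw":0},{"claw":1,"dx":0,"dy":0,"dz":0,"yaw":0}]'

```text
time: 6.25
position: [488.7, -331.8, 22.4]
tcp_rot: [49.6, 89.9, -40.6]
force: [-0.4, -1.0, -0.8]
finger_gap: 66.2
```

>>> arm_command --steps '[{"claw":1,"dx":0,"dy":0,"dz":0.03,"yaw":0},{"claw":1,"dx":0,"dy":0,"dz":0.03,"yaw":0},{"claw":1,"dx":0,"dy":0,"dz":0.03,"yaw":0},{"claw":1,"dx":0,"dy":0,"dz":0.03,"yaw":0},{"claw":1,"dx":0,"dy":0,"dz":0.03,"yaw":0},{"claw":1,"dx":0,"dy":0,"dz":0,"yaw":0}]'

```text
time: 6.75
position: [491.4, -334.0, 178.4]
tcp_rot: [49.8, 89.3, -40.3]
force: [1.3, 0.1, 1.4]
finger_gap: 93.8
```

```bash
python3 -c "
from h import *
st();f=grab('side','side3');grab('top','top3')
a=f['img'][100:300,200:420];b=cv2.imread('pics/top3.png')[170:300,190:430]
cv2.imwrite('pics/c3.png',np.vstack([cv2.resize(a,(440,400))[:300,:],cv2.resize(b,(440,240))]))"
```

```text
t 6.75 p [ 491.4 -334.   178.4] jawang -0.16 tilt -0.9999 F [1.3 0.1 1.4] gap 93.8 j6 -40.8
```

View pics/c3.png

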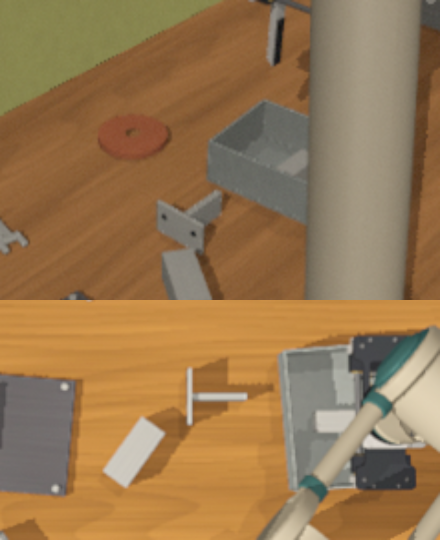

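>>> arm_command --steps '[{"claw":1,"dx":0.0066,"dy":0.0349,"dz":0,"yaw":0},{"claw":1,"dx":0.0066,"dy":0.0349,"dz":0,"yaw":0},{"claw":1,"dx":0.0066,"dy":0.0349,"dz":0,"yaw":0},{"claw":1,"dx":0.0066,"dy":0.0349,"dz":0,"yaw":0},{"claw":1,"dx":0.0066,"dy":0.0349,"dz":0,"yaw":0},{"claw":1,"dx":0,"dy":0,"dz":-0.03,"yaw":0},{"claw":1,"dx":0,"dy":0,"dz":-0.03,"yaw":0},{"claw":1,"dx":0,"dy":0,"dz":-0.03,"yaw":0},{"claw":1,"dx":0,"dy":0,"dz":0,"yaw":0},{"claw":1,"dx":0,"dy":0,"dz":0,"yaw":0}]'

```text
time: 7.68
position: [519.2, -156.0, 79.2]
tcp_rot: [-114.2, 89.6, 155.7]
force: [-0.1, 0.4, 0.6]
finger_gap: 93.8
```

>>> arm_command --steps '[{"claw":1,"dx":0,"dy":0,"dz":0,"yaw":0},{"claw":1,"dx":0,"dy":0,"dz":0,"yaw":0},{"claw":1,"dx":0,"dy":0,"dz":0,"yaw":0},{"claw":1,"dx":0,"dy":0,"dz":0,"yaw":0}]'

```text
time: 8.02
position: [522.2, -157.6, 82.9]
tcp_rot: [67.3, 89.8, -22.9]
force: [-0.0, -0.3, 1.0]
finger_gap: 94.1
```

```bash
python3 -c "
from h import *
st()"
```

```text
t 8.0167 p [ 522.2 -157.6   82.9] jawang -0.19 tilt -1.0 F [-0.  -0.3  1. ] gap 94.1 j6 -23.9
```

>>> arm_command --steps '[{"claw":1,"dx":0,"dy":0,"dz":-0.025,"yaw":-0.005},{"claw":1,"dx":0,"dy":0,"dz":-0.025,"yaw":0},{"claw":1,"dx":0,"dy":0,"dz":-0.015,"yaw":0},{"claw":0.5,"dx":0,"dy":0,"dz":-0.01,"yaw":0},{"claw":0.3,"dx":0,"dy":0,"dz":0,"yaw":0},{"claw":0,"dx":0,"dy":0,"dz":0,"yaw":0},{"claw":0,"dx":0,"dy":0,"dz":0,"yaw":0},{"claw":0,"dx":0,"dy":0,"dz":0,"yaw":0},{"claw":0,"dx":0,"dy":0,"dz":0,"yaw":0},{"claw":0,"dx":0,"dy":0,"dz":0,"yaw":0}]' --squeeze 45

```text
time: 8.85
position: [521.9, -157.3, 7.3]
tcp_rot: [67.6, 89.9, -22.9]
force: [-0.1, -0.1, 0.1]
finger_gap: 50.6
```

>>> arm_command --steps '[{"claw":0,"dx":0,"dy":0,"dz":0,"yaw":0},{"claw":0,"dx":0,"dy":0,"dz":0,"yaw":0},{"claw":0,"dx":0,"dy":0,"dz":0,"yaw":0},{"claw":0,"dx":0,"dy":0,"dz":0,"yaw":0},{"claw":0,"dx":0,"dy":0,"dz":0,"yaw":0},{"claw":0,"dx":0,"dy":0,"dz":0,"yaw":0},{"claw":0,"dx":0,"dy":0,"dz":0,"yaw":0},{"claw":0,"dx":0,"dy":0,"dz":0,"yaw":0}]'

```text
time: 9.52
position: [522.0, -157.2, 6.6]
tcp_rot: [75.6, 89.9, -14.9]
force: [1.4, -0.0, -1.3]
finger_gap: 9.8
```

```bash
python3 -c "
from h import *
st()"
```

```text
t 9.5167 p [ 522.  -157.2    6.6] jawang -0.46 tilt -1.0 F [ 1.4 -0.  -1.3] gap 9.8 j6 -23.6
```

>>> arm_command --steps '[{"claw":0,"dx":0,"dy":0,"dz":0.01,"yaw":0},{"claw":0,"dx":0,"dy":0,"dz":0.02,"yaw":0},{"claw":0,"dx":0,"dy":0,"dz":0.02,"yaw":0},{"claw":0,"dx":0,"dy":0,"dz":0.01,"yaw":0},{"claw":0,"dx":0,"dy":0,"dz":0,"yaw":0},{"claw":0,"dx":0,"dy":0,"dz":0,"yaw":0}]'

```text
time: 10.02
position: [520.9, -156.9, 66.6]
tcp_rot: [-74.8, 90.0, -165.3]
force: [0.2, 0.0, -4.9]
finger_gap: 9.9
```

```bash
python3 -c "
from h import *
st();grab('side','side4')"
```

```text
t 10.0167 p [ 520.9 -156.9   66.6] jawang -0.45 tilt -1.0 F [ 0.2  0.  -4.9] gap 9.9 j6 -23.6
```

View pics/side4.png

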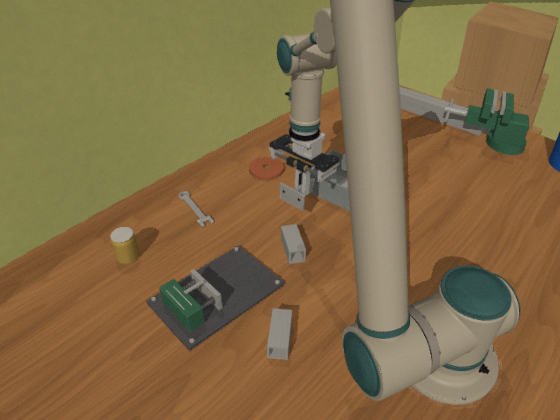

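>>> arm_command --steps '[{"claw":0,"dx":-0.0033,"dy":0.012,"dz":0,"yaw":-0.006},{"claw":0,"dx":-0.0033,"dy":0.022,"dz":0,"yaw":-0.006},{"claw":0,"dx":-0.0033,"dy":0.025,"dz":0,"yaw":-0.006},{"claw":0,"dx":-0.0033,"dy":0.025,"dz":0,"yaw":-0.006},{"claw":0,"dx":-0.0033,"dy":0.025,"dz":0,"yaw":-0.006},{"claw":0,"dx":-0.0033,"dy":0.025,"dz":0,"yaw":-0.006},{"claw":0,"dx":-0.0033,"dy":0.025,"dz":0,"yaw":-0.006},{"claw":0,"dx":-0.0033,"dy":0.025,"dz":0,"yaw":-0.006},{"claw":0,"dx":-0.0033,"dy":0.025,"dz":0,"yaw":-0.006},{"claw":0,"dx":-0.0033,"dy":0.025,"dz":0,"yaw":-0.006}]'

```text
time: 10.9
position: [486.1, 78.8, 65.3]
tcp_rot: [-91.1, 89.8, 175.0]
force: [0.5, 0.6, -4.2]
finger_gap: 9.9
```

>>> arm_command --steps '[{"claw":0,"dx":-0.0033,"dy":0.022,"dz":0,"yaw":-0.006},{"claw":0,"dx":-0.0033,"dy":0.022,"dz":0,"yaw":-0.006},{"claw":0,"dx":-0.0033,"dy":0.022,"dz":0,"yaw":-0.006},{"claw":0,"dx":-0.0033,"dy":0.012,"dz":0,"yaw":-0.006},{"claw":0,"dx":0,"dy":0,"dz":0,"yaw":0},{"claw":0,"dx":0,"dy":0,"dz":-0.02,"yaw":0},{"claw":0,"dx":0,"dy":0,"dz":-0.015,"yaw":0},{"claw":0,"dx":0,"dy":0,"dz":-0.009,"yaw":0},{"claw":0,"dx":0,"dy":0,"dz":0,"yaw":0},{"claw":0,"dx":0,"dy":0,"dz":0,"yaw":0}]'

```text
time: 11.73
position: [474.4, 154.6, 21.8]
tcp_rot: [-72.5, 89.9, -167.8]
force: [-0.2, -0.2, -5.5]
finger_gap: 9.8
```

```bash
python3 -c "
from h import *
st();a=grab('side','side5')['img'];b=grab('top','top5')['img']
cv2.imwrite('pics/c5.png',np.vstack([cv2.resize(a[200:340,140:300],(640,560))[:320],cv2.resize(b[190:290,110:250],(640,457))[:280]]))
st()"
```

```text
t 11.7333 p [474.4 154.6  21.8] jawang -5.3 tilt -1.0 F [-0.2 -0.2 -5.5] gap 9.8 j6 15.4
t 11.8333 p [475.7 154.8  22.9] jawang -5.3 tilt -1.0 F [ 0.2  0.2 -4.7] gap 9.6 j6 15.4
```

View pics/c5.png

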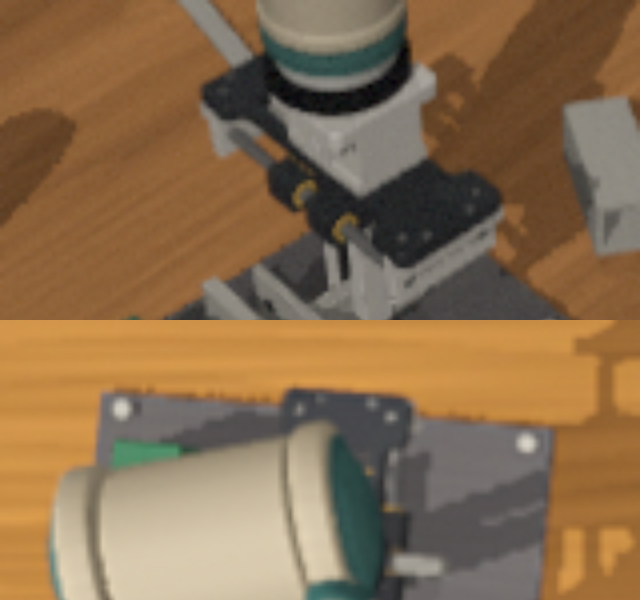

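>>> arm_command --steps '[{"claw":0,"dx":0,"dy":0,"dz":-0.003,"yaw":0},{"claw":0,"dx":0,"dy":0,"dz":-0.001,"yaw":0},{"claw":0,"dx":0,"dy":0,"dz":0,"yaw":0}]'

```text
time: 12.08
position: [475.2, 154.9, 18.7]
tcp_rot: [100.9, 90.0, 5.6]
force: [0.3, -0.2, -4.2]
finger_gap: 9.6
```

>>> arm_command --steps '[{"claw":0,"dx":0,"dy":0,"dz":-0.001,"yaw":0},{"claw":0,"dx":0,"dy":0,"dz":0,"yaw":0},{"claw":0,"dx":0,"dy":0,"dz":0,"yaw":0}]'

```text
time: 12.33
position: [475.2, 154.9, 17.5]
tcp_rot: [89.7, 90.0, -5.6]
force: [0.0, -0.4, -4.9]
finger_gap: 9.8
```

>>> arm_command --steps '[{"claw":0,"dx":0,"dy":0,"dz":-0.001,"yaw":0},{"claw":0,"dx":0,"dy":0,"dz":0,"yaw":0},{"claw":0,"dx":0,"dy":0,"dz":0,"yaw":0}]'

```text
time: 12.58
position: [475.4, 155.0, 16.5]
tcp_rot: [100.8, 90.0, 5.5]
force: [0.9, -0.8, -3.8]
finger_gap: 9.6
```

```bash
python3 -c "
from h import *
st();a=grab('side','side6')['img']
cv2.imwrite('pics/c6.png',cv2.resize(a[240:340,140:290],(750,500),interpolation=2))
st()"
```

```text
t 12.5833 p [475.4 155.   16.5] jawang -5.27 tilt -1.0 F [ 0.9 -0.8 -3.8] gap 9.6 j6 15.4
t 12.6333 p [475.4 155.   16.5] jawang -5.28 tilt -1.0 F [ 0.   0.2 -3.3] gap 9.9 j6 15.4
```

View pics/c6.png

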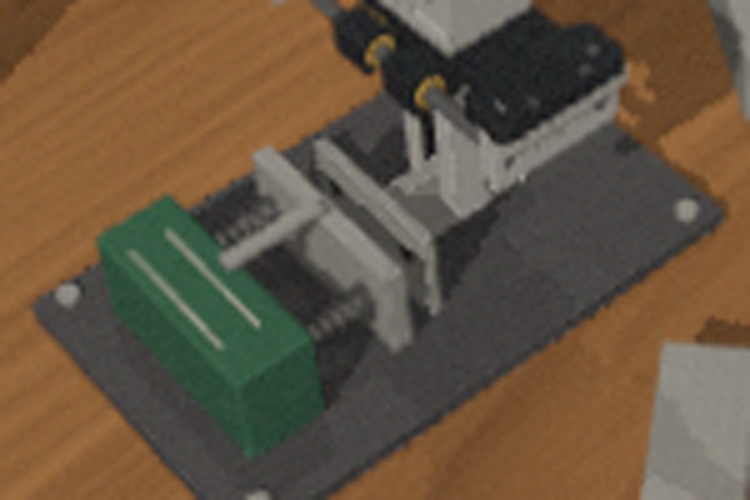

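```bash
python3 -c "
from h import *
f=load('side6')
p=lambda a:np.array(a)/5+[140,240]-.4
F=plane(f,p([[318,142],[435,240]]),60)[:,:2]; S=plane(f,p([[262,150],[405,270]]),59)[:,:2]
y=np.array([-0,0]);th=np.radians(-5.4);ex=np.array([np.cos(th),np.sin(th)]);ey=np.array([-ex[1],ex[0]])
for q in(F,S): print(q.round(1),(q@ex).round(1),(q@ey).round(1),(q@ex).mean())
"
```

```text
[[519.4 191.1]
 [437.9 196. ]] [499.2 417.5] [239.1 236.3] 458.33998298791687
[[535.3 210.8]
 [435.8 215.7]] [513.  413.6] [260.3 255.8] 463.3051252422989
```

>>> arm_command --steps '[{"claw":0,"dx":0,"dy":0,"dz":-0.0007,"yaw":0},{"claw":0,"dx":0,"dy":0,"dz":0,"yaw":0},{"claw":0,"dx":0,"dy":0,"dz":0,"yaw":0}]'

```text
time: 12.88
position: [475.4, 155.0, 16.5]
tcp_rot: [102.0, 90.0, 6.7]
force: [-3.1, -0.3, 5.1]
finger_gap: 10.1
```

>>> arm_command --steps '[{"claw":0,"dx":0.001,"dy":0.002,"dz":0.0004,"yaw":0},{"claw":0,"dx":0.001,"dy":0.003,"dz":0,"yaw":0},{"claw":0,"dx":0.001,"dy":0.003,"dz":0,"yaw":0},{"claw":0,"dx":0,"dy":0.003,"dz":0,"yaw":0},{"claw":0,"dx":0,"dy":0,"dz":0,"yaw":0},{"claw":0,"dx":0,"dy":0,"dz":0,"yaw":0}]'

```text
time: 13.38
position: [478.7, 165.8, 16.5]
tcp_rot: [74.0, 89.9, -21.2]
force: [-0.5, -2.7, 4.3]
finger_gap: 9.7
```

>>> arm_command --steps '[{"claw":0,"dx":0.0002,"dy":0.002,"dz":0,"yaw":0},{"claw":0,"dx":0,"dy":0,"dz":0,"yaw":0},{"claw":0,"dx":0,"dy":0,"dz":0,"yaw":0}]'

```text
time: 13.63
position: [478.9, 167.5, 16.5]
tcp_rot: [58.1, 89.9, -37.1]
force: [-1.0, -4.6, 5.4]
finger_gap: 9.5
```

>>> arm_command --steps '[{"claw":0,"dx":0.0002,"dy":0.002,"dz":0,"yaw":0},{"claw":0,"dx":0,"dy":0,"dz":0,"yaw":0},{"claw":0,"dx":0,"dy":0,"dz":0,"yaw":0}]'

```text
time: 13.88
position: [479.1, 169.4, 16.5]
tcp_rot: [54.4, 89.9, -40.8]
force: [-0.9, -4.4, 4.9]
finger_gap: 10.0
```

>>> arm_command --steps '[{"claw":0,"dx":0.0002,"dy":0.002,"dz":0,"yaw":0},{"claw":0,"dx":0,"dy":0,"dz":0,"yaw":0},{"claw":0,"dx":0,"dy":0,"dz":0,"yaw":0}]'

```text
time: 14.13
position: [479.1, 170.7, 16.5]
tcp_rot: [19.7, 89.9, -75.6]
force: [-0.1, -7.2, 6.2]
finger_gap: 9.6
```

>>> arm_command --steps '[{"claw":0,"dx":0.0002,"dy":0.002,"dz":0,"yaw":0},{"claw":0,"dx":0,"dy":0,"dz":0,"yaw":0},{"claw":0,"dx":0,"dy":0,"dz":0,"yaw":0}]'

```text
time: 14.38
position: [479.2, 172.3, 16.5]
tcp_rot: [13.8, 89.8, -81.5]
force: [-0.6, -7.5, 6.6]
finger_gap: 10.0
```

```bash
python3 -c "
from h import *
st();a=grab('side','side7')['img']
cv2.imwrite('pics/c7.png',cv2.resize(a[240:340,140:290],(750,500),interpolation=2))
st()"
```

```text
t 14.3833 p [479.2 172.3  16.5] jawang -5.22 tilt -1.0 F [-0.6 -7.5  6.6] gap 10.0 j6 17.4
t 14.4333 p [479.2 172.3  16.5] jawang -5.23 tilt -1.0 F [-0.9 -7.2  5.8] gap 9.9 j6 17.4
```

View pics/c7.png

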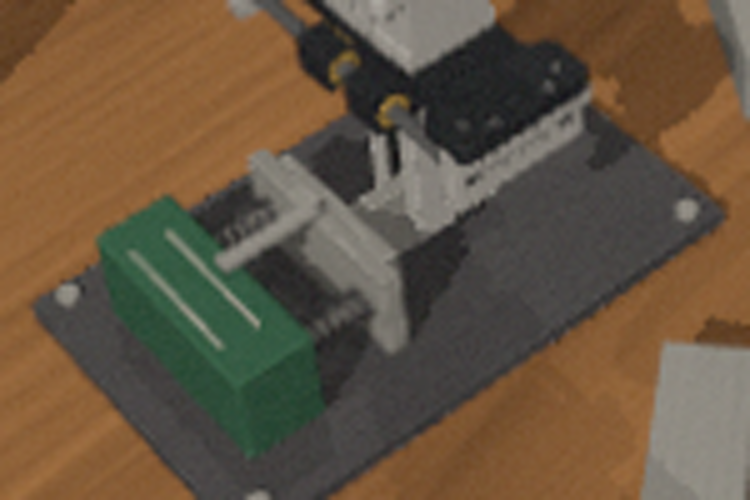

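>>> arm_command --steps '[{"claw":0,"dx":0.0002,"dy":0.002,"dz":0.0003,"yaw":0},{"claw":0,"dx":0.0002,"dy":0.002,"dz":0,"yaw":0},{"claw":0,"dx":0.0002,"dy":0.002,"dz":0,"yaw":0},{"claw":0,"dx":0.0002,"dy":0.002,"dz":0,"yaw":0},{"claw":0,"dx":0,"dy":0,"dz":0,"yaw":0},{"claw":0,"dx":0,"dy":0,"dz":0,"yaw":0}]'

```text
time: 14.93
position: [479.9, 179.7, 16.6]
tcp_rot: [6.0, 89.8, -89.2]
force: [-0.5, -9.9, 4.9]
finger_gap: 10.0
```

```bash
python3 -c "
from h import *
st();a=grab('side','side8')['img']
cv2.imwrite('pics/c8.png',cv2.resize(a[240:340,140:290],(750,500),interpolation=2))
st()"
```

```text
t 14.9333 p [479.9 179.7  16.6] jawang -5.2 tilt -1.0 F [-0.5 -9.9  4.9] gap 10.0 j6 18.3
t 14.9833 p [479.9 179.7  16.6] jawang -5.21 tilt -1.0 F [-0.5 -9.8  4.4] gap 9.6 j6 18.3
```

View pics/c8.png

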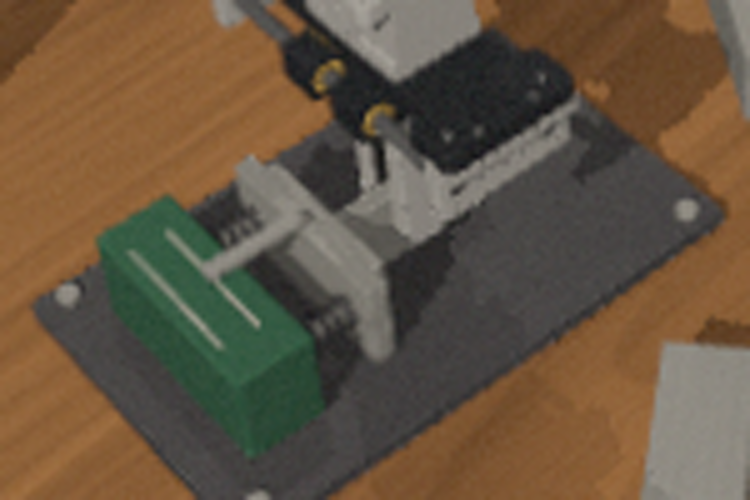

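The pointer is just over the first line, so the give is about 8–9 mm. Another 7 mm.

>>> arm_command --steps '[{"claw":0,"dx":0.0002,"dy":0.002,"dz":0.0003,"yaw":0},{"claw":0,"dx":0.0002,"dy":0.002,"dz":0,"yaw":0},{"claw":0,"dx":0.0002,"dy":0.002,"dz":0,"yaw":0},{"claw":0,"dx":0.0001,"dy":0.001,"dz":0,"yaw":0},{"claw":0,"dx":0,"dy":0,"dz":0,"yaw":0},{"claw":0,"dx":0,"dy":0,"dz":0,"yaw":0},{"claw":0,"dx":0,"dy":0,"dz":0,"yaw":0},{"claw":0,"dx":0,"dy":0,"dz":0,"yaw":0}]'

```text
time: 15.65
position: [480.5, 185.9, 16.7]
tcp_rot: [2.2, 89.7, -92.9]
force: [0.5, -11.7, 3.3]
finger_gap: 9.5
```

```bash
python3 -c "
from h import *
st();a=grab('side','side9')['img']
cv2.imwrite('pics/c9.png',cv2.resize(a[240:340,140:290],(750,500),interpolation=2))
f=load('side9')
p=lambda a:np.array(a)/5+[140,240]-.4
st()"
```

```text
t 15.65 p [480.5 185.9  16.7] jawang -5.18 tilt -1.0 F [  0.5 -11.7   3.3] gap 9.5 j6 19.0
t 15.7 p [480.4 185.9  16.6] jawang -5.18 tilt -1.0 F [  0.3 -12.5   3.6] gap 9.8 j6 19.0
```

View pics/c9.png

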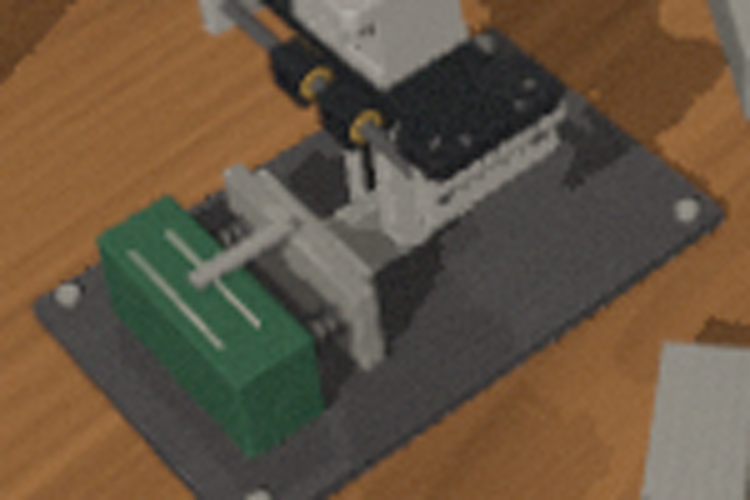

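The pointer tip is about midway between the lines. The wrist force of about 12 N includes some bed friction, and the spring share should be about 9 N. Next a steadiness and centring check.

>>> arm_command --steps '[{"claw":0,"dx":0,"dy":0,"dz":0,"yaw":0},{"claw":0,"dx":0,"dy":0,"dz":0,"yaw":0},{"claw":0,"dx":0,"dy":0,"dz":0,"yaw":0},{"claw":0,"dx":0,"dy":0,"dz":0,"yaw":0},{"claw":0,"dx":0,"dy":0,"dz":0,"yaw":0},{"claw":0,"dx":0,"dy":0,"dz":0,"yaw":0}]'

```text
time: 16.2
position: [480.5, 185.9, 16.6]
tcp_rot: [1.4, 89.7, -93.8]
force: [-0.9, -12.9, 4.5]
finger_gap: 9.9
```

```bash
python3 -c "
from h import *
st();f=grab('side','side10');a=f['img']
cv2.imwrite('pics/c10.png',cv2.resize(a[265:320,175:225],(700,770)[:2],interpolation=2)[:600])
cv2.imwrite('pics/c10.png',cv2.resize(a[262:318,155:225],(750,600),interpolation=2))
p=lambda a:np.array(a)/5+[140,240]-.4
th=np.radians(-5.4);ex=np.array([np.cos(th),np.sin(th)]);ey=np.array([-ex[1],ex[0]]);o=np.array([480.9,215.1])-55*ey
q=plane(f,p([[193,277],[192,282]]),65)[:,:2]-o;print('tip local y',(q@ey))
q=plane(f,p([[168,232],[258,325],[131,252],[220,347]]),62)[:,:2]-o;print('lines y',q@ey,'x',q@ex)
P=cloud(f)
"
```

```text
t 16.2 p [480.5 185.9  16.6] jawang -5.19 tilt -1.0 F [ -0.9 -12.9   4.5] gap 9.9 j6 19.0
tip local y [123.04323362 124.90430413]
lines y [115.79196306 116.35563556 134.06014583 134.76457268] x [ 39.08203555 -29.68904158  40.17516831 -28.71167732]
```

View pics/c10.png

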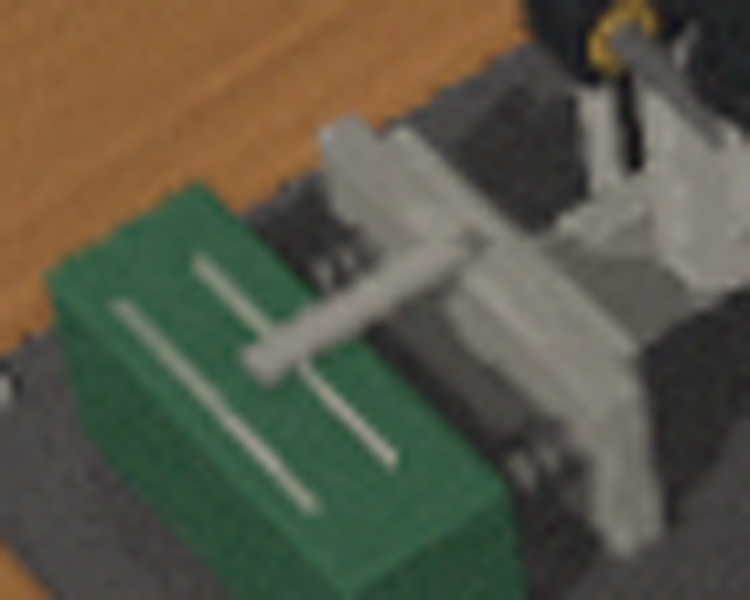

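```bash
python3 -c "
from h import *
print(robot.job_done());st()"
```

```text
the job is handed in; nothing more can be done
None
the job is handed in; nothing more can be done
```

I dropped the small offcut (the 70 mm one on the jig bed) into the scrap box. I then stood the T-bracket on the bed and pressed its flange against the stop plate. I handed in at about 16.2 s with the fingers still gripping it at 45 N. No verdict was reported.

**Last checks**
- **Give:** the pointer tip was at local y of about 124 mm, with the scribed lines at about 116 and 134 mm. That puts the plate about 15 mm back.
- **Push:** the spring at that give should be about 9 N. The wrist read about 12–13 N along the push; I put the difference down to bed friction from some 8–9 N of downward press, which I did not measure separately.
- **Steadiness:** the pose held still over the last 0.5 s, though the force reading wandered by about 1 N.
- **Squareness:** the jaws were at -5.2° against a jig yaw of about -5.4°, and the bracket looked flat on the plate in the side view.
- **Height:** the tool stood 10 mm above its height at the bench grasp, which matches the bracket resting on the bed.

**Disagreement:** the two centring estimates differ. The arm position gave about +2 mm, and the side view gave about -3 mm (measured before contact, then corrected for the later sideways shift). Both are well inside the 15 mm limit.

**Not re-measured:** the wrench, tin and disc were never approached, and I did not measure their positions again at the end. I last saw the offcut in the box just after releasing it.

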